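# Height-gauge check of a pipette tip box

### The arm

A 6-joint arm with a two-finger parallel gripper is mounted at the origin on the work surface; the furniture and walls round the work are solid. World frame = base frame: x ahead of the robot, y to its left, z up, the work surface at z = 0. Lengths are in m, angles in rad, forces in N, time in s.
With the tool pointing down it reaches from about 0.325 to 0.75 m from the base axis. Payload 7.6 kg.
Tool frame: the origin (TCP) lies on the centre line of the jaws, within the pads' length; the fingertips stand r.tip_extent ahead of it and the grasp point (between the pads) is the TCP (r.tip_extent is the distance from the TCP to the fingertips, in m); z points along the fingers, y is the line along which they close (so a half turn about z gives the same grasp; the last joint's range is limited). The gripper opens to 85 mm and grips with 20 to 120 N. Pads are 22 mm wide; open, the fingers measure 114 mm over their backs; the gripper's body (76 mm by 85 mm) begins 54 mm behind the grasp point. The pads swing forward as they close: fully open they stand 13 mm farther back than shut.
Start: joints at [-1.31, 0.052, 1.401, -0, 1.689, -0.07], TCP at [0.171, -0.497, 0.212] pointing down, gripper open.
Joint ranges: [-2.9, 2.9], [-0.91, 2.17], [0.12, 2.37], [-1.06, 4.2], [0.26, 2.73], [-2.93, 2.93]. Speed limits (rad/s): [2.57, 2.57, 3.01, 3.14, 3.14, 3.14].

### API

Orientations are given as a 3x3 rotation matrix whose columns are the frame's x, y, z axes.
In Python, from workcell import r gives the robot as it stands.
- The arm moves only by the tool drive_tool, never from a script. Its argument "deltas" is one flat list of numbers, 7 for each row, row after row: the shift along the tool's x, y, z in m, then the turn, a rotation vector about the tool's x, y, z in rad, then the opening in per cent of the stroke, from 0 (shut) to 100 (fully open). A call has 1 to 12 rows; each row shifts and turns the commanded pose from where the row before left it, along the tool's axes as they then stand; what a row does not reach is not made up. A row lasts 1/10 s, in which the tool goes at most 50 mm and 8.59 degrees, less where a joint would pass 70% of its speed; a pose out of reach is approached as far as the arm can. A call is refused whole if a number of a shift passes 0.05 or a number of a turn 0.15, either way. A call with a gripper value outside its range is refused whole. The fingers move at their own pace and stop on an object; "grip_force" is the grip in N (left out, the last holds). Time passes only in rows, so rows that do not move let the fingers close. It gives the time, the measured TCP pose, the force, the opening and the grip force at its end, in the units of the state.
- r.sense(): the state, without advancing time (a new reading comes with each control period).
- r.get_image(name): name is "side" or "top"; returns a dict with "color" (480x640x3 uint8, red, green, blue), "mtx" (3x3 intrinsics, pixels), "world_from_camera" (4x4, takes a point from camera to world coordinates). Camera axes: x right, y down, z forward; pixel columns grow to the right and rows downward; lengths in m; the calibration is good to about 2 mm. A picture is of the moment at which its call begins. There is no depth.
- r.job_done(): hands the job in; it is judged then, once.
The state is a dict: "t": time; "joints": joint angles; "joint_velocities": joint speeds; "effort": joint torques, N m; "tool_pos": TCP position; "ee_rot": TCP orientation; "contact_force": force on the tool from outside, world axes, zero at the start; "moment": the same for the moment, N m; "opening": finger opening in m; "finger_force": force on a finger pad.
Only numpy, scipy, OpenCV 4.12 (cv2) and the standard library are available. Lean on these libraries where they do the work, as an engineer would, in place of code of your own. Each camera call takes 0.05 s, during which the arm holds its last target. There are 200 camera calls.

### The job

Check that the blue pipette tip box clears the height limit: shut its lid, then slide the box along the worktop under the yellow bar of the gauge, from the open side, until its leading end rests squarely against the gauge's end stop. Keep the box on the worktop, do not ram it into the gauge, leave the lid shut and leave the other things on the bench alone.

Things in the scene. Friction and masses are not known exactly. Their poses are not given: they have to be found in the camera images.
- blue_box_center (a point): Centre of the loose blue pipette tip box (0.2 to 0.4 kg), half-way up with its clear lid shut (31.5 mm above the worktop). Body 80 mm along x, 118 mm along y (lips add 4 mm at -x, 2 mm elsewhere); 63 mm high shut, blue base alone 36 mm. z up. Its y axis points roughly along the gauge's y (within 0.4 rad): the +y end goes first into the gauge. Too wide for most grippers.
- blue_box_lid (a joint): Clear lid, rad: 0 shut, 1.75 fully open; 80 mm deep, rim 26 mm. It starts fully open: standing up past the vertical at the box's +x side, top edge about 120 mm over the worktop, back reaching 85 mm in +x from the box centre; it stays so by its weight. Tipped over toward the box's -x side to below about 1.2 it falls shut by itself. No latch.
- gauge: Fixed gauge: yellow bar across two aluminium posts, side strips 10 mm high, end stop behind. Origin on the worktop under the bar's middle; x along the bar; y is the push direction, from the open side (-y) under the bar to the stop (+y). Lane 132 mm wide between the posts (18 mm square, 88 mm high). With the box home, its trailing end is still 38 mm out of the bar's middle on the open side.
- gauge_bar (a point): Middle of the underside of the yellow bar, 68 mm over the worktop. The bar is 14 mm thick in y and its top is at 82 mm.
- gauge_stop (a point): Middle of the flat face of the end stop, 80 mm in the gauge's +y from the bar's middle; the stop is 34 mm high, 168 mm wide.
- amber_bottle: Bystander: amber reagent bottle with black cap, 50 mm across, 98 mm high; origin at the centre of its underside.
- green_bottle: Bystander: small white bottle with green cap, 42 mm across, 99 mm high; origin at the centre of its underside.
- culture_dish: Bystander: round culture dish, 61 mm across, 14 mm high; origin at the centre of its underside.
- blue_box_hinge (a point): Middle of the lid's hinge line, which runs along the box's y on its +x side (away from the robot), 42 mm from the box centre, 37 mm above the worktop.
There are look-alikes about, which are no part of the job. Leave any black look-alike of the gauge alone.

How it is judged:
By the outcome, as a careful person would: the job done as asked, in the order asked, and still so for the second after the job is handed in, with the robot touching nothing.
It also fails if it takes over 69 s, if anything falls off the work surface, if the arm or the gripper's body presses on something with over 40 N, if the wrist force passes 120 N, or if a joint passes its speed limit or range.

## Working session

There is one attempt and no reset: what is moved stays moved. The work goes in short steps, Python scripts to look and compute and a tool call to move; the robot and the scene stay as the last step left them, time stands still between calls to the robot, and variables do not carry over. Pictures are saved under pics/ and viewed, at most 10 in all, crops included, and the job is handed in when it is done.

Besides the shell and the picture viewer there is one more tool, called after ">>>" as name(argument=value, ...) on one line, values as JSON. drive_tool: Moves the arm, as the interface text tells. Its arguments: {"type":"object","properties":{"deltas":{"type":"array","items":{"type":"number"}},"grip_force":{"type":"number"}},"required":["deltas"]}

```bash
ls; mkdir -p pics
python3 - <<'E'
from workcell import r
import cv2,numpy as np
for n in("top","side"):
    d=r.get_image(n);cv2.imwrite(f"pics/{n}0.png",d["color"][:,:,::-1]);np.savez(f"pics/{n}.npz",K=d["mtx"],T=d["world_from_camera"]);print(n,d["mtx"].round(1).tolist(),d["world_from_camera"].round(3).tolist())
s=r.sense();print(s["t"],s["tool_pos"],s["ee_rot"],s["contact_force"],s["opening"],r.tip_extent)
E
```

```text
pics
top [[622.4, 0.0, 307.5], [0.0, 622.4, 230.4], [0.0, 0.0, 1.0]] [[0.018, -0.995, 0.096, 0.33], [-1.0, -0.019, -0.0, -0.062], [0.002, -0.096, -0.995, 1.625], [0.0, 0.0, 0.0, 1.0]]
side [[607.2, 0.0, 311.4], [0.0, 607.2, 240.5], [0.0, 0.0, 1.0]] [[-0.673, -0.456, 0.582, -0.532], [-0.739, 0.434, -0.515, 0.801], [-0.018, -0.777, -0.629, 1.128], [0.0, 0.0, 0.0, 1.0]]
0.1 [ 0.17045386 -0.49626493  0.2112531 ] [[ 9.45787680e-01  3.24785353e-01 -3.73582300e-04]
 [ 3.24785559e-01 -9.45786761e-01  1.32018098e-03]
 [ 7.54462526e-05 -1.36994504e-03 -9.99999059e-01]] [ 0.22652884  0.07873275 -0.0521925 ] 0.08547335529554688 0.019
```

View pics/top0.png

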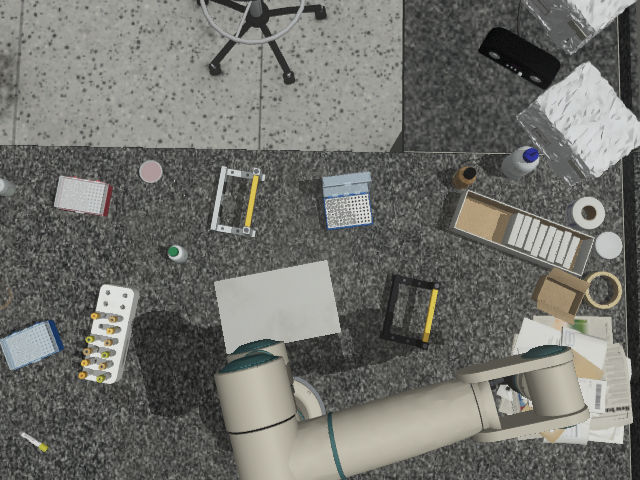

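View pics/side0.png

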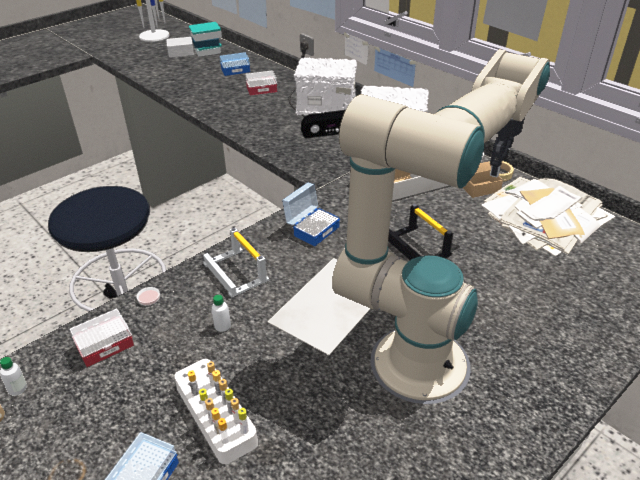

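Candidates, by top-image pixel:
- **Box:** the open blue box at (347,205), the blue box at (30,343) that looks shut, and the red box at (83,196).
- **Gauge:** the silver gauge with a yellow bar at (252,203), and the black one at (411,312).

I choose the open blue box and the silver gauge, and check both in one close crop.

```bash
cat > h.py <<'E'
import numpy as np
def cam(n):
    d=np.load(f"pics/{n}.npz");return d["K"],d["T"]
def p2w(n,u,v,z):
    K,T=cam(n);d=T[:3,:3]@np.linalg.solve(K,[u,v,1]);o=T[:3,3];return o+d*(z-o[2])/d[2]
def w2p(n,p):
    K,T=cam(n);q=K@(T[:3,:3].T@(np.asarray(p)-T[:3,3]));return q[:2]/q[2]
E
python3 - <<'E'
import cv2
a=cv2.imread("pics/top0.png")[150:250,200:390]
cv2.imwrite("pics/crop.png",cv2.resize(a,None,fx=4.2,fy=4.2,interpolation=cv2.INTER_CUBIC))
E
```

```text
(no output)
```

View pics/crop.png

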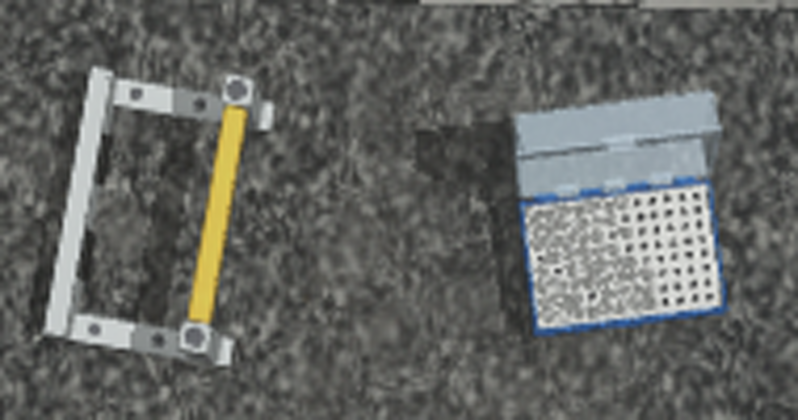

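The crop shows the open box, with blue rim corners at crop pixels (521,200), (710,180), (724,310) and (537,333) and its lid standing on the +x side. The silver gauge's post tops are at (237,90) and (196,337), and its stop is on the left (+y).

Run:
```python
from h import *
P=lambda u,v,z:p2w("top",200+(u+.5)/4.2-.5,150+(v+.5)/4.2-.5,z)
c=[P(u,v,.036) for u,v in((521,200),(710,180),(724,310),(537,333))]
print("box",np.round(c,4).tolist())
C=np.mean(c,0);y=(c[0]-c[1]+c[3]-c[2]);x=(c[0]-c[3]+c[1]-c[2])
print("C",C,"yang",np.degrees(np.arctan2(-y[0],y[1])),"xang",np.degrees(np.arctan2(x[1],x[0])),"sizes",[np.linalg.norm(c[i]-c[i-1])for i in range(4)])
a,b=P(237,90,.088),P(196,337,.088);d=a-b
print("posts",a,b,np.linalg.norm(d),"gauge xang",np.degrees(np.arctan2(d[1],d[0])),"origin",(a+b)/2)
s1,s2=P(112,72,.034),P(70,335,.034);d=s1-s2
print("stop",(s1+s2)/2,np.linalg.norm(d),np.degrees(np.arctan2(d[1],d[0])))
print("bar",(P(234,108,.082)+P(201,322,.082))/2)
print("edge",P(600,5,0),"lidtop",P(515,116,.12),P(715,93,.12))
# side-view check
for p in (C,(a+b)/2,*c): print(w2p("side",p).round(1))
```

```text
box [[0.5693, -0.1028, 0.036], [0.5839, -0.2186, 0.036], [0.5037, -0.2279, 0.036], [0.4875, -0.1138, 0.036]]
C [ 0.53609305 -0.16578408  0.036     ] yang 7.636166105497079 xang 7.162296510961335 sizes [np.float64(0.08257288124760338), np.float64(0.11679700076529538), np.float64(0.0806854788349237), np.float64(0.11524089371003787)]
posts [0.62446884 0.06884936 0.088     ] [0.47618604 0.08915885 0.088     ] 0.149667182873081 gauge xang -7.7989660704818125 origin [0.55032744 0.07900411 0.088     ]
stop [0.56288355 0.16117339 0.034     ] 0.16480306181782065 -7.187739367419369
bar [0.5502137  0.07894956 0.082     ]
edge [ 0.70013907 -0.1516378   0.        ] lidtop [ 0.60601367 -0.09631186  0.12      ] [ 0.6218042  -0.21281005  0.12      ]
[316.5 221.4]
[246.7 241.4]
[293.2 225.4]
[318.6 207.4]
[339.  217.5]
[314.6 236.3]
```

>>> drive_tool(deltas=[0.04, -0.011, 0, 0, 0, 0, 0, 0.04, -0.011, 0, 0, 0, 0, 0, 0.04, -0.011, 0, 0, 0, 0, 0, 0.04, -0.011, 0, 0, 0, 0, 0, 0.04, -0.011, 0, 0, 0, 0, 0, 0.04, -0.011, 0, 0, 0, 0, 0, 0.04, -0.011, 0, 0, 0, 0, 0, 0.04, -0.011, 0, 0, 0, 0, 0, 0.04, -0.011, 0, 0, 0, 0, 0, 0.04, -0.011, 0, 0, 0, 0, 0, 0.04, -0.011, 0, 0, 0, 0, 0, 0.04, -0.011, 0, 0, 0, 0, 0])

```text
t: 1.3
tool_pos: [0.5827, -0.2145, 0.2114]
ee_rot: [[0.946, 0.325, -0.001], [0.325, -0.946, 0.0], [-0.001, -0.0, -1.0]]
contact_force: [-0.6, -0.8, 0.9]
opening: -0.0004
finger_force: 0.0
```

>>> drive_tool(deltas=[0, 0, 0, 0, 0, -0.137, 0, 0, 0, 0, 0, 0, -0.137, 0, 0, 0, 0, 0, 0, -0.137, 0, 0, 0, 0, 0, 0, -0.137, 0, 0, 0, 0, 0, 0, -0.137, 0, 0, 0, 0, 0, 0, -0.137, 0, 0, 0, 0, 0, 0, -0.137, 0, 0, 0, 0, 0, 0, -0.137, 0, 0, 0, 0, 0, 0, -0.137, 0, 0, 0, 0, 0, 0, -0.137, 0, 0, 0, 0, 0, 0, 0, 0])

```text
t: 2.4
tool_pos: [0.5815, -0.2157, 0.2114]
ee_rot: [[-0.131, 0.991, -0.001], [0.991, 0.131, 0.0], [0.0, -0.001, -1.0]]
contact_force: [-1.1, 0.8, -0.2]
opening: -0.0001
finger_force: 0.0
```

>>> drive_tool(deltas=[0.0135, 0.0245, 0, 0, 0, 0, 0, 0.0135, 0.0245, 0, 0, 0, 0, 0, 0.0135, 0.0245, 0, 0, 0, 0, 0, 0.0135, 0.0245, 0, 0, 0, 0, 0, 0, 0, 0, 0, 0, 0, 0, 0, 0, 0.02, 0, 0, 0, 0, 0, 0, 0.02, 0, 0, 0, 0, 0, 0, 0.02, 0, 0, 0, 0, 0, 0, 0.02, 0, 0, 0, 0, 0, 0, 0.02, 0, 0, 0, 0, 0, 0, 0, 0, 0, 0, 0])

```text
t: 3.5
tool_pos: [0.6697, -0.1496, 0.1079]
ee_rot: [[-0.126, 0.992, -0.007], [0.992, 0.126, 0.002], [0.002, -0.006, -1.0]]
contact_force: [-0.4, 0.3, -1.2]
opening: -0.0001
finger_force: 0.0
```

Run:
```python
from workcell import r
import cv2
d=r.get_image("side");a=d["color"][150:290,220:420,::-1];cv2.imwrite("pics/s1.png",cv2.resize(a,None,fx=4,fy=4,interpolation=cv2.INTER_CUBIC))
print(r.sense()["tool_pos"],r.sense()["contact_force"])
```

```text
[ 0.67060179 -0.14972581  0.11032679] [-0.31643511  0.40710221 -0.06765256]
```

View pics/s1.png

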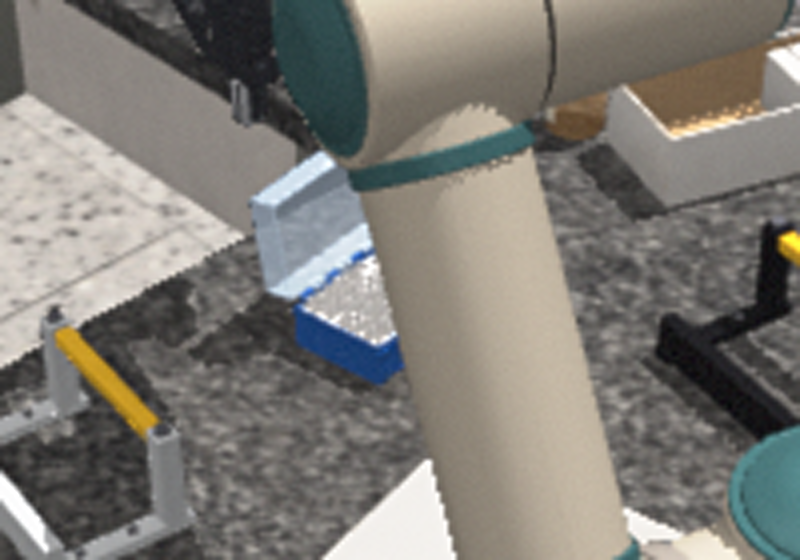

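The finger tip shows at about image (280,175), behind the lid. I push toward -x of the box.

>>> drive_tool(deltas=[0, -0.012, 0, 0, 0, 0, 0, 0, -0.012, 0, 0, 0, 0, 0, 0, -0.01, 0, 0, 0, 0, 0, 0, -0.008, 0, 0, 0, 0, 0, 0, -0.008, 0, 0, 0, 0, 0, 0, -0.008, 0, 0, 0, 0, 0, 0, -0.008, 0, 0, 0, 0, 0, 0, -0.008, 0, 0, 0, 0, 0])

```text
t: 4.35
tool_pos: [0.5979, -0.1592, 0.1121]
ee_rot: [[-0.13, 0.992, 0.0], [0.992, 0.13, -0.0], [-0.0, 0.0, -1.0]]
contact_force: [0.6, -0.3, -0.3]
opening: 0.0003
finger_force: 0.0
```

>>> drive_tool(deltas=[0, -0.008, 0, 0, 0, 0, 0, 0, -0.008, 0, 0, 0, 0, 0, 0, -0.008, 0, 0, 0, 0, 0, 0, 0, 0, 0, 0, 0, 0, 0, 0, 0, 0, 0, 0, 0])

```text
t: 4.85
tool_pos: [0.5746, -0.1623, 0.1122]
ee_rot: [[-0.129, 0.992, 0.0], [0.992, 0.129, -0.0], [-0.0, 0.0, -1.0]]
contact_force: [0.1, 0.0, 0.9]
opening: 0.0001
finger_force: 0.0
```

Run:
```python
from workcell import r
import cv2,numpy as np
d=r.get_image("side");a=d["color"][150:290,220:380,::-1];t=r.get_image("top")["color"][150:290,260:420,::-1]
cv2.imwrite("pics/s2.png",cv2.resize(np.hstack([a,t]),None,fx=2.5,fy=2.5,interpolation=cv2.INTER_CUBIC))
```

```text
(no output)
```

View pics/s2.png

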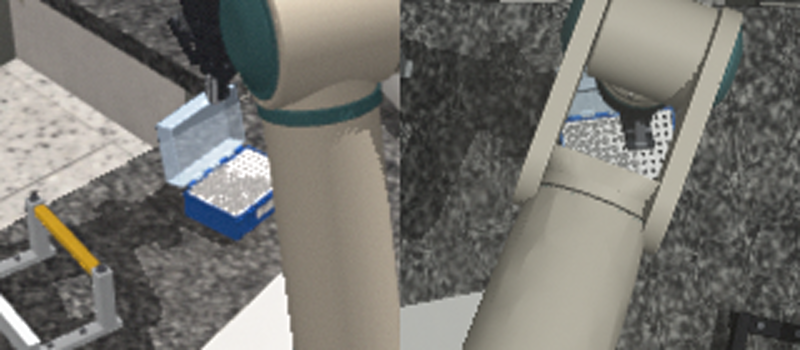

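The lid is pushed to roughly vertical, with the finger tip behind it at about image (305,188) in the side view. I keep pushing.

>>> drive_tool(deltas=[0, -0.008, 0, 0, 0, 0, 0, 0, -0.008, 0, 0, 0, 0, 0, 0, -0.008, 0, 0, 0, 0, 0, 0, -0.008, 0, 0, 0, 0, 0, 0, -0.008, 0, 0, 0, 0, 0, 0, -0.008, 0, 0, 0, 0, 0, 0, 0, 0, 0, 0, 0, 0, 0, 0, 0, 0, 0, 0, 0, 0, 0, 0, 0, 0, 0, 0])

```text
t: 5.85
tool_pos: [0.5272, -0.1684, 0.112]
ee_rot: [[-0.13, 0.992, 0.0], [0.992, 0.13, -0.0], [-0.0, 0.0, -1.0]]
contact_force: [-0.3, -0.2, -0.3]
opening: -0.0
finger_force: 0.0
```

Run:
```python
from workcell import r
import cv2,numpy as np
d=r.get_image("side");a=d["color"][150:290,220:380,::-1];t=r.get_image("top")["color"][150:290,260:420,::-1]
cv2.imwrite("pics/s3.png",cv2.resize(np.hstack([a,t]),None,fx=2.5,fy=2.5,interpolation=cv2.INTER_CUBIC))
```

```text
(no output)
```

View pics/s3.png

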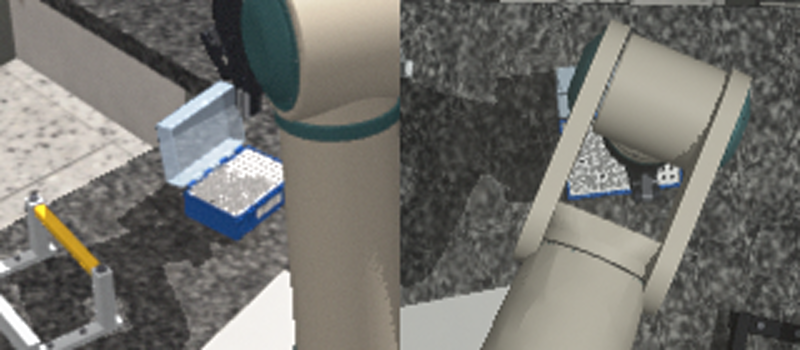

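Run:
```python
from h import *
for x,y,z in((.5746,-.1623,.093),(.5272,-.1684,.093),(.6706,-.1497,.091)):
  for dz in(0,.015,.03): print(dz,w2p("side",(x,y,z+dz)).round(0),w2p("top",(x,y,z+dz)).round(0))
# lid as predicted: bx,by
C=np.array([.536,-.166,0]);a=np.radians(7.4);bx=np.array([np.cos(a),np.sin(a),0]);by=np.array([-np.sin(a),np.cos(a),0])
for sx,z in((.042,.037),(.056,.117),(.081,.112),(.068,.033)):
  print(sx,z,[w2p("side",C+bx*sx+by*q+[0,0,z]).round(0).tolist() for q in(.06,-.06)],[w2p("top",C+bx*sx+by*q+[0,0,z]).round(0).tolist() for q in(.06,-.06)])
```

```text
0 [306. 201.] [348. 192.]
0.015 [306. 197.] [349. 191.]
0.03 [306. 192.] [349. 190.]
0 [319. 207.] [351. 211.]
0.015 [319. 203.] [351. 210.]
0.03 [319. 198.] [351. 210.]
0 [282. 190.] [344. 154.]
0.015 [282. 186.] [344. 153.]
0.03 [282. 182.] [344. 152.]
0.042 0.037 [[293.0, 225.0], [319.0, 207.0]] [[323.0, 197.0], [369.0, 192.0]]
0.056 0.117 [[288.0, 201.0], [315.0, 183.0]] [[323.0, 186.0], [372.0, 181.0]]
0.081 0.112 [[282.0, 200.0], [308.0, 182.0]] [[322.0, 177.0], [370.0, 171.0]]
0.068 0.033 [[286.0, 223.0], [312.0, 205.0]] [[322.0, 187.0], [368.0, 182.0]]
```

The lid did not move: it read zero force, and the visible tip sits near z=0.12 by projection, so the fingers passed over the lid. I go up, back and lower.

>>> drive_tool(deltas=[0, 0, -0.02, 0, 0, 0, 0, 0, 0, -0.02, 0, 0, 0, 0, 0, 0.03, 0, 0, 0, 0, 0, 0, 0.03, 0, 0, 0, 0, 0, 0, 0.03, 0, 0, 0, 0, 0, 0, 0.03, 0, 0, 0, 0, 0, 0, 0.03, 0, 0, 0, 0, 0, 0, 0, 0.02, 0, 0, 0, 0, 0, 0, 0.02, 0, 0, 0, 0, 0, 0, 0.015, 0, 0, 0, 0, 0, 0, 0.015, 0, 0, 0, 0, 0, 0, 0, 0, 0, 0, 0])

```text
t: 7.15
tool_pos: [0.6745, -0.1487, 0.0791]
ee_rot: [[-0.13, 0.992, -0.004], [0.992, 0.13, 0.001], [0.002, -0.004, -1.0]]
contact_force: [0.1, 0.5, 0.0]
opening: -0.0
finger_force: 0.0
```

Run:
```python
from workcell import r
from h import *
import cv2
s=r.sense();p,R=s["tool_pos"],s["ee_rot"];print(p,s["contact_force"])
d=r.get_image("side");im=d["color"][:,:,::-1].copy()
# crop 100x80 around tcp, mark tcp, tip
t=w2p("side",p+R[:,2]*.019);q=w2p("side",p);print(q,t)
x0,y0=int(q[0])-45,int(q[1])-50
a=cv2.resize(im[y0:y0+75,x0:x0+100],None,fx=8,fy=8,interpolation=cv2.INTER_CUBIC)
for v,c in((q,(0,255,0)),(t,(0,0,255))): cv2.drawMarker(a,tuple(int(i) for i in ((v-[x0,y0])*8)),c,0,30,1)
cv2.imwrite("pics/s4.png",a)
```

```text
[ 0.67451321 -0.14872735  0.07907081] [0.08864015 0.48382568 0.01615732]
[281.3885553  192.67689333] [281.702639   197.80929882]
```

View pics/s4.png

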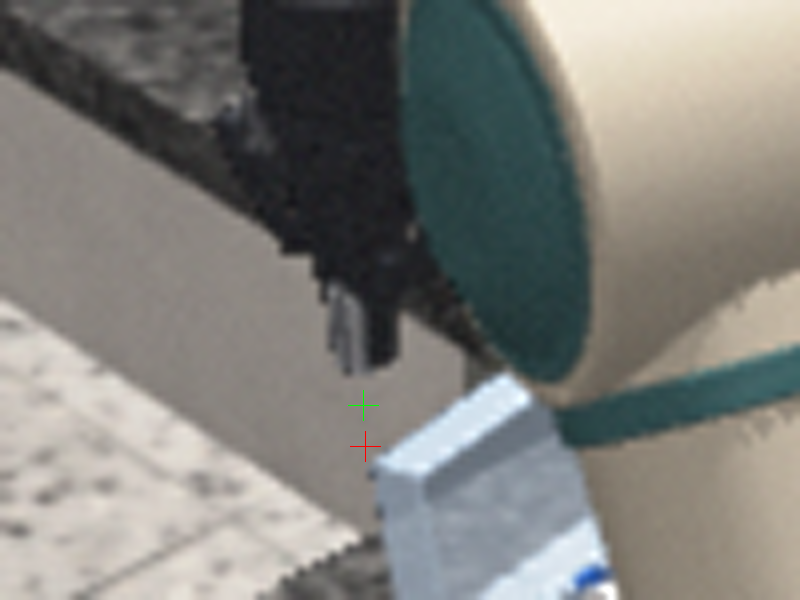

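The fingertips appear at crop (360,372), about 9 px (about 32 mm) higher than tool_pos implies, while the box fits its projection. So the real tip is near z=0.094. I go lower and push again.

>>> drive_tool(deltas=[0, 0, 0.01, 0, 0, 0, 0, 0, 0, 0.01, 0, 0, 0, 0, 0, -0.012, 0, 0, 0, 0, 0, 0, -0.012, 0, 0, 0, 0, 0, 0, -0.008, 0, 0, 0, 0, 0, 0, -0.008, 0, 0, 0, 0, 0, 0, -0.006, 0, 0, 0, 0, 0, 0, -0.006, 0, 0, 0, 0, 0, 0, -0.006, 0, 0, 0, 0, 0])

```text
t: 8.1
tool_pos: [0.6182, -0.1566, 0.0623]
ee_rot: [[-0.13, 0.992, 0.001], [0.992, 0.13, -0.0], [-0.0, 0.001, -1.0]]
contact_force: [1.3, -0.1, 1.5]
opening: -0.0001
finger_force: 1.3
```

>>> drive_tool(deltas=[0, -0.006, 0, 0, 0, 0, 0, 0, -0.006, 0, 0, 0, 0, 0, 0, -0.006, 0, 0, 0, 0, 0, 0, -0.006, 0, 0, 0, 0, 0])

```text
t: 8.5
tool_pos: [0.594, -0.1597, 0.062]
ee_rot: [[-0.13, 0.992, 0.0], [0.992, 0.13, -0.0], [-0.0, 0.0, -1.0]]
contact_force: [1.2, 0.2, 2.2]
opening: 0.0003
finger_force: 1.3
```

Run:
```python
from workcell import r
import cv2,numpy as np
s=r.sense();print(s["tool_pos"],s["contact_force"])
a=r.get_image("side")["color"][150:270,250:350,::-1]
cv2.imwrite("pics/s5.png",cv2.resize(a,None,fx=5,fy=5,interpolation=cv2.INTER_CUBIC))
```

```text
[ 0.59400684 -0.15972337  0.06198841] [1.23418656 0.17921207 2.18931069]
```

View pics/s5.png

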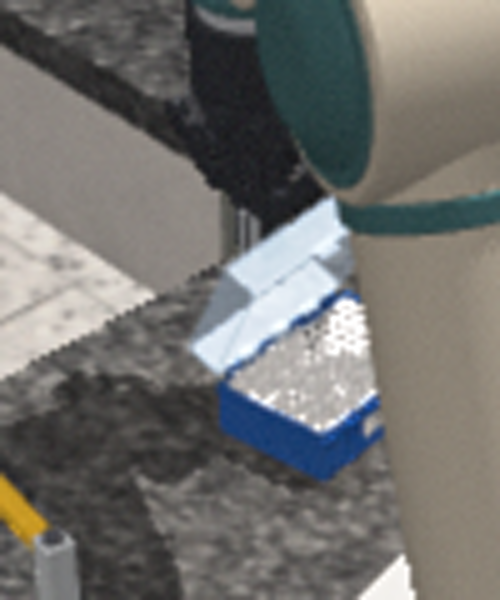

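The finger is behind the lid at crop (240,235), and the lid is moving toward the box. I continue.

>>> drive_tool(deltas=[0, -0.006, 0, 0, 0, 0, 0, 0, -0.006, 0, 0, 0, 0, 0, 0, -0.006, 0, 0, 0, 0, 0, 0, -0.006, 0, 0, 0, 0, 0])

```text
t: 8.95
tool_pos: [0.5699, -0.1628, 0.0617]
ee_rot: [[-0.13, 0.992, -0.001], [0.992, 0.13, 0.0], [0.0, -0.001, -1.0]]
contact_force: [0.6, -0.3, -0.1]
opening: 0.0002
finger_force: 0.4
```

>>> drive_tool(deltas=[0, -0.006, 0, 0, 0, 0, 0, 0, -0.006, 0, 0, 0, 0, 0, 0, -0.006, 0, 0, 0, 0, 0, 0, 0, 0, 0, 0, 0, 0])

```text
t: 9.35
tool_pos: [0.552, -0.1653, 0.0619]
ee_rot: [[-0.129, 0.992, -0.001], [0.992, 0.129, -0.0], [0.0, -0.001, -1.0]]
contact_force: [-0.6, -0.1, 0.3]
opening: -0.0002
finger_force: 0.0
```

>>> drive_tool(deltas=[0, 0, -0.02, 0, 0, 0, 0, 0, 0, -0.02, 0, 0, 0, 0, 0, 0, -0.02, 0, 0, 0, 0, -0.03, -0.004, 0, 0, 0, 0, 50, -0.03, -0.004, 0, 0, 0, 0, 50, -0.03, -0.004, 0, 0, 0, 0, 50, -0.03, -0.004, 0, 0, 0, 0, 50, -0.02, 0, 0, 0, 0, 0, 50, 0, 0, 0, 0, 0, 0, 50])

```text
t: 10.25
tool_pos: [0.5546, -0.3083, 0.1215]
ee_rot: [[-0.127, 0.992, -0.001], [0.992, 0.127, -0.0], [-0.0, -0.001, -1.0]]
contact_force: [0.3, -0.2, 0.5]
opening: 0.0424
finger_force: 0.0
```

Run:
```python
from workcell import r
import cv2,numpy as np
s=r.sense();print(s["tool_pos"],s["contact_force"],s["opening"])
S=r.get_image("side")["color"];T=r.get_image("top")["color"]
cv2.imwrite("pics/full_t6.png",T[:,:,::-1]);cv2.imwrite("pics/full_s6.png",S[:,:,::-1])
a=S[150:270,220:350,::-1];t=T[140:260,300:430,::-1]
cv2.imwrite("pics/s6.png",cv2.resize(np.hstack([a,t]),None,fx=3,fy=3,interpolation=cv2.INTER_CUBIC))
```

```text
[ 0.55459211 -0.30833154  0.12146359] [ 0.30069603 -0.15650547  0.45965736] 0.04243802890742035
```

View pics/s6.png

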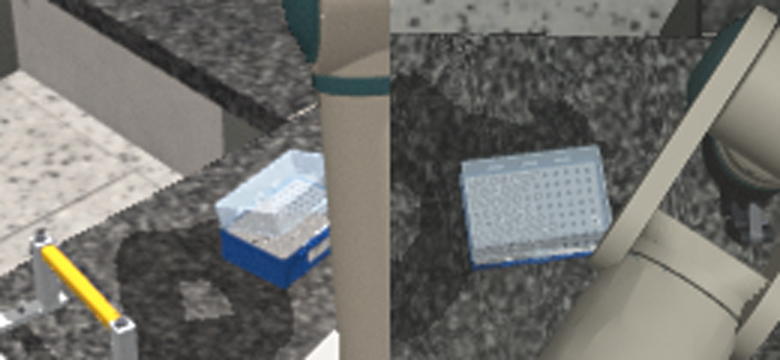

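The lid has come over but still looks partly open: in the top view its front edge is at crop row 250 while the base rim is at row 265. I let some time pass and check whether it is still falling, moving behind the box meanwhile.

>>> drive_tool(deltas=[0, 0, 0, 0, 0, 0, 50, 0, 0, 0, 0, 0, 0, 50, 0, 0, 0, 0, 0, 0, 50, 0, 0, 0, 0, 0, 0, 50, 0, 0, 0, 0, 0, 0, 50])

```text
t: 10.85
tool_pos: [0.5552, -0.3058, 0.1221]
ee_rot: [[-0.13, 0.992, 0.0], [0.992, 0.13, -0.0], [-0.0, 0.0, -1.0]]
contact_force: [-0.3, -0.5, -0.7]
opening: 0.0429
finger_force: 0.0
```

Run:
```python
from workcell import r
from h import *
import cv2
T=r.get_image("top")["color"];S=r.get_image("side")["color"]
cv2.imwrite("pics/full_t7.png",T[:,:,::-1]);cv2.imwrite("pics/full_s7.png",S[:,:,::-1])
for n,I,(y0,y1,x0,x1) in(("t",T,(185,235,320,362)),("s",S,(195,250,285,325))):
  O=cv2.imread(f"pics/full_{n}6.png")[:,:,::-1]
  print(n,np.abs(I[y0:y1,x0:x1].astype(int)-O[y0:y1,x0:x1]).mean())
C=np.array([.536,-.166,0]);a=np.radians(7.4);bx=np.array([np.cos(a),np.sin(a),0]);by=np.array([-np.sin(a),np.cos(a),0])
H=C+bx*.042+[0,0,.037]
for th in(0,.2,.4,.6):
  f=[H-bx*(np.cos(th)*d-np.sin(th)*h*-1*-1 if 0 else np.cos(th)*d-0)+by*.06+np.array([0,0,np.sin(th)*d+np.cos(th)*h])+bx*np.sin(th)*h for d,h in((.084,0),(.084,.026),(0,.026))]
  print(th,[w2p("side",q).round(1).tolist() for q in f],[w2p("top",q).round(1).tolist() for q in f])
```

```text
t 4.718730158730159
s 5.197121212121212
0 [[314.4, 236.5], [314.2, 229.4], [292.2, 218.3]] [[326.7, 229.2], [327.1, 228.2], [323.3, 195.4]]
0.2 [[313.8, 231.7], [312.3, 223.9], [290.9, 217.7]] [[326.9, 227.9], [327.0, 224.8], [323.1, 193.4]]
0.4 [[312.4, 226.6], [309.5, 218.6], [289.7, 217.5]] [[326.9, 225.3], [326.7, 220.2], [322.8, 191.6]]
0.6 [[310.2, 221.4], [306.1, 213.4], [288.6, 217.6]] [[326.7, 221.5], [326.3, 214.6], [322.6, 190.0]]
```

>>> drive_tool(deltas=[0, 0, 0, 0, 0, 0, 50, 0, 0, 0, 0, 0, 0, 50, 0, 0, 0, 0, 0, 0, 50, 0, 0, 0, 0, 0, 0, 50, 0, 0, 0, 0, 0, 0, 50])

```text
t: 11.45
tool_pos: [0.5551, -0.306, 0.122]
ee_rot: [[-0.13, 0.992, 0.0], [0.992, 0.13, -0.0], [-0.0, 0.0, -1.0]]
contact_force: [0.3, 0.5, 0.6]
opening: 0.0427
finger_force: 0.0
```

Run:
```python
from workcell import r
from h import *
import cv2
T=[r.get_image("top")["color"]for _ in(0,1)];S=[r.get_image("side")["color"] for _ in(0,1)]
cv2.imwrite("pics/full_t8.png",T[0][:,:,::-1]);cv2.imwrite("pics/full_s8.png",S[0][:,:,::-1])
ld=lambda n:cv2.imread(f"pics/full_{n}.png")[:,:,::-1]
for n,I,(y0,y1,x0,x1) in(("t",T,(185,235,320,362)),("s",S,(195,250,285,325))):
  f=lambda A,B:np.abs(A[y0:y1,x0:x1].astype(int)-B[y0:y1,x0:x1]).mean().round(2)
  print(n,"noise",f(*I),"8-7",f(I[0],ld(n+"7")),"7-6",f(ld(n+"7"),ld(n+"6")))
# front-wall profile: column along base front-left corner
def prof(I,n,pts): return [I[int(round(v)),int(round(u))].tolist() for u,v in pts]
for k in"678":
  I=ld("s"+k); print(k,[I[v,312].tolist() for v in range(206,246,2)])
```

```text
t noise 1.26 8-7 5.12 7-6 4.72
s noise 2.1 8-7 5.4 7-6 5.2
6 [[208, 222, 233], [210, 222, 233], [222, 233, 244], [197, 222, 239], [222, 234, 244], [236, 242, 248], [227, 235, 243], [216, 224, 232], [178, 182, 188], [182, 188, 194], [169, 173, 176], [174, 180, 187], [179, 175, 171], [173, 170, 166], [177, 173, 168], [45, 73, 117], [25, 61, 113], [22, 61, 113], [24, 60, 114], [32, 65, 116]]
7 [[202, 219, 230], [204, 220, 231], [210, 224, 236], [195, 221, 239], [224, 237, 247], [236, 243, 249], [228, 237, 244], [234, 242, 247], [221, 227, 233], [159, 162, 168], [166, 168, 173], [162, 163, 166], [171, 174, 179], [177, 172, 168], [178, 173, 168], [49, 73, 119], [23, 60, 113], [26, 59, 112], [23, 62, 113], [30, 59, 111]]
8 [[198, 216, 230], [198, 215, 228], [218, 229, 241], [190, 216, 236], [226, 239, 248], [238, 245, 250], [230, 239, 246], [235, 242, 248], [223, 230, 237], [221, 226, 232], [166, 170, 174], [161, 165, 167], [159, 163, 167], [169, 173, 176], [178, 173, 168], [48, 71, 118], [26, 60, 113], [19, 57, 111], [29, 63, 115], [25, 58, 111]]
```

The lid is falling slowly: its edge moves about 2 px per 0.6 s, and its damped fall needs about 3 s more. I let it go on while I lower behind the box with care.

>>> drive_tool(deltas=[0, 0, 0.01, 0, 0, 0, 50, 0, 0, 0.01, 0, 0, 0, 50, 0, 0, 0.01, 0, 0, 0, 50, 0, 0, 0.01, 0, 0, 0, 50, 0, 0, 0.01, 0, 0, 0, 50, 0, 0, 0.01, 0, 0, 0, 50, 0, 0, 0.01, 0, 0, 0, 50, 0, 0, 0.01, 0, 0, 0, 50, 0, 0, 0.01, 0, 0, 0, 50, 0, 0, 0, 0, 0, 0, 50, 0, 0, 0, 0, 0, 0, 50, 0, 0, 0, 0, 0, 0, 50])

```text
t: 12.85
tool_pos: [0.5555, -0.3063, 0.0327]
ee_rot: [[-0.13, 0.992, 0.001], [0.992, 0.13, -0.001], [-0.001, 0.001, -1.0]]
contact_force: [0.7, -0.1, -0.2]
opening: 0.0427
finger_force: 0.0
```

>>> drive_tool(deltas=[0, 0, 0.002, 0, 0, 0, 50, 0, 0, 0.002, 0, 0, 0, 50, 0, 0, 0.002, 0, 0, 0, 50, 0, 0, 0.002, 0, 0, 0, 50, 0, 0, 0, 0, 0, 0, 50, 0, 0, 0, 0, 0, 0, 50])

```text
t: 13.45
tool_pos: [0.5551, -0.306, 0.0239]
ee_rot: [[-0.13, 0.992, -0.0], [0.992, 0.13, 0.0], [0.0, -0.0, -1.0]]
contact_force: [-0.3, 0.6, -0.4]
opening: 0.0428
finger_force: 0.0
```

>>> drive_tool(deltas=[0, 0, 0.001, 0, 0, 0, 50, 0, 0, 0.001, 0, 0, 0, 50, 0, 0, 0.001, 0, 0, 0, 50, 0, 0, 0.001, 0, 0, 0, 50, 0, 0, 0.001, 0, 0, 0, 50, 0, 0, 0, 0, 0, 0, 50, 0, 0, 0, 0, 0, 0, 50])

```text
t: 14.15
tool_pos: [0.5551, -0.306, 0.019]
ee_rot: [[-0.13, 0.992, -0.0], [0.992, 0.13, -0.0], [-0.0, -0.0, -1.0]]
contact_force: [-0.7, 0.3, -0.5]
opening: 0.0426
finger_force: 0.0
```

>>> drive_tool(deltas=[0, 0, 0.001, 0, 0, 0, 50, 0, 0, 0.001, 0, 0, 0, 50, 0, 0, 0.001, 0, 0, 0, 50, 0, 0, 0.001, 0, 0, 0, 50, 0, 0, 0.001, 0, 0, 0, 50, 0, 0, 0, 0, 0, 0, 50])

```text
t: 14.75
tool_pos: [0.555, -0.306, 0.0138]
ee_rot: [[-0.13, 0.992, -0.0], [0.992, 0.13, 0.0], [0.0, -0.0, -1.0]]
contact_force: [0.1, 0.2, 0.4]
opening: 0.0427
finger_force: 0.0
```

>>> drive_tool(deltas=[0, 0, 0.001, 0, 0, 0, 50, 0, 0, 0.001, 0, 0, 0, 50, 0, 0, 0.001, 0, 0, 0, 50, 0, 0, 0.001, 0, 0, 0, 50, 0, 0, 0.001, 0, 0, 0, 50, 0, 0, 0, 0, 0, 0, 50])

```text
t: 15.35
tool_pos: [0.555, -0.306, 0.0088]
ee_rot: [[-0.13, 0.992, -0.0], [0.992, 0.13, 0.0], [0.0, -0.0, -1.0]]
contact_force: [0.5, 0.5, 0.4]
opening: 0.0426
finger_force: 0.0
```

Run:
```python
from workcell import r
from h import *
import cv2
s=r.sense();p=s["tool_pos"];print(p,s["contact_force"],w2p("top",p),w2p("side",p))
T=r.get_image("top")["color"][:,:,::-1];S=r.get_image("side")["color"][:,:,::-1]
cv2.imwrite("pics/full_t9.png",T);cv2.imwrite("pics/full_s9.png",S)
a=S[150:270,260:390];t=T[140:260,310:440]
cv2.imwrite("pics/s9.png",cv2.resize(np.hstack([a,t]),None,fx=3,fy=3,interpolation=cv2.INTER_CUBIC))
print([S[v,312,::-1].tolist() for v in range(216,246,2)])
```

```text
[ 0.55503183 -0.30597037  0.00878651] [0.49900556 0.5461065  0.4247387 ] [400.86688941 205.61716776] [345.26443712 207.08503942]
[[238, 245, 250], [232, 240, 247], [238, 245, 250], [223, 230, 237], [221, 227, 233], [225, 230, 237], [197, 207, 213], [160, 163, 167], [159, 163, 165], [159, 164, 168], [52, 78, 120], [30, 60, 113], [26, 61, 113], [27, 62, 115], [30, 64, 113]]
```

View pics/s9.png

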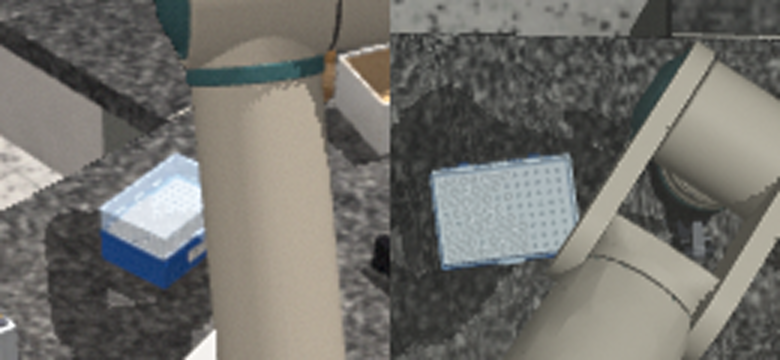

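The lid now looks shut in both views: in the top view it covers the base, with corners at about (324,197), (371,191) and (328,229), so the box has not shifted. I start the push along the box axis.

>>> drive_tool(deltas=[0.01, 0, 0, 0, 0, 0, 50, 0.01, 0, 0, 0, 0, 0, 50, 0.01, 0, 0, 0, 0, 0, 50, 0.01, 0, 0, 0, 0, 0, 50, 0.01, 0, 0, 0, 0, 0, 50, 0.006, 0, 0, 0, 0, 0, 50, 0.004, 0, 0, 0, 0, 0, 50, 0.004, 0, 0, 0, 0, 0, 50, 0.003, 0, 0, 0, 0, 0, 50])

```text
t: 16.35
tool_pos: [0.5464, -0.2394, 0.009]
ee_rot: [[-0.13, 0.992, 0.0], [0.992, 0.13, -0.0], [-0.0, 0.0, -1.0]]
contact_force: [-0.5, 0.4, 0.1]
opening: 0.0429
finger_force: 0.0
```

>>> drive_tool(deltas=[0.003, 0, 0, 0, 0, 0, 50, 0.003, 0, 0, 0, 0, 0, 50, 0.003, 0, 0, 0, 0, 0, 50, 0.003, 0, 0, 0, 0, 0, 50])

```text
t: 16.75
tool_pos: [0.5448, -0.2278, 0.009]
ee_rot: [[-0.129, 0.992, 0.0], [0.992, 0.129, -0.0], [-0.0, 0.0, -1.0]]
contact_force: [0.4, 0.1, 0.2]
opening: 0.0426
finger_force: 0.6
```

>>> drive_tool(deltas=[0.004, 0, 0, 0, 0, 0, 50, 0.004, 0, 0, 0, 0, 0, 50, 0.004, 0, 0, 0, 0, 0, 50, 0.004, 0, 0, 0, 0, 0, 50])

```text
t: 17.15
tool_pos: [0.5428, -0.2114, 0.009]
ee_rot: [[-0.13, 0.992, -0.0], [0.992, 0.13, -0.0], [-0.0, -0.0, -1.0]]
contact_force: [0.2, -2.0, -0.2]
opening: 0.0427
finger_force: 0.6
```

```bash
cat > look.py <<'E'
from workcell import r
from h import *
import cv2,sys
s=r.sense();print(s["t"],s["tool_pos"],s["contact_force"])
T=r.get_image("top")["color"][:,:,::-1];k=sys.argv[1]
S=r.get_image("side")["color"][:,:,::-1]
cv2.imwrite(f"pics/full_t{k}.png",T);cv2.imwrite(f"pics/full_s{k}.png",S)
g=T.astype(int);m=((g[:,:,0]-g[:,:,2])>9)&(g[:,:,0]>75)   # bluish: lid & base
m=m.astype(np.uint8);m[:160]=0;m[260:]=0;m[:,:205]=0;m[:,395:]=0
m=cv2.morphologyEx(m,cv2.MORPH_CLOSE,np.ones((5,5)))
n,l,st,_=cv2.connectedComponentsWithStats(m)
i=1+np.argmax(st[1:,4]);ys,xs=np.where(l==i)
print("blob",st[i]);
P=np.array([p2w("top",u,v,.05)[:2] for u,v in zip(xs,ys)],np.float32)
q=cv2.minAreaRect(P);print("rect c",np.round(q[0],4),"size",np.round(q[1],3),"ang",round(q[2],1))
E
python3 look.py 10
```

```text
17.15 [ 0.54275295 -0.21144863  0.00898459] [ 0.19353324 -1.99775817 -0.22331714]
blob [315 193  32  38 746]
rect c [ 0.5307 -0.1226] size [0.092 0.081] ang 4.5
```

Contact is made (2 N), and the box's leading edge has moved from column 324 to 315. I continue straight.

>>> drive_tool(deltas=[0.007, 0, 0, 0, 0, 0, 50, 0.007, 0, 0, 0, 0, 0, 50, 0.007, 0, 0, 0, 0, 0, 50, 0.007, 0, 0, 0, 0, 0, 50, 0.007, 0, 0, 0, 0, 0, 50, 0.007, 0, 0, 0, 0, 0, 50, 0.007, 0, 0, 0, 0, 0, 50, 0.007, 0, 0, 0, 0, 0, 50])

```text
t: 18.05
tool_pos: [0.5355, -0.1558, 0.0091]
ee_rot: [[-0.13, 0.992, 0.0], [0.992, 0.13, -0.0], [-0.0, 0.0, -1.0]]
contact_force: [0.9, -2.4, 1.6]
opening: 0.0426
finger_force: 1.0
```

>>> drive_tool(deltas=[0.006, 0, 0, 0, 0, 0.0155, 50, 0.006, 0, 0, 0, 0, 0.0155, 50, 0.006, 0, 0, 0, 0, 0.0155, 50, 0.006, 0, 0, 0, 0, 0.0155, 50, 0.006, 0, 0, 0, 0, 0.0155, 50, 0.006, 0, 0, 0, 0, 0.0155, 50, 0.006, 0, 0, 0, 0, 0.0155, 50, 0.006, 0, 0, 0, 0, 0.0155, 50])

```text
t: 18.85
tool_pos: [0.5319, -0.108, 0.009]
ee_rot: [[-0.005, 1.0, -0.0], [1.0, 0.005, -0.0], [-0.0, -0.0, -1.0]]
contact_force: [-1.4, -2.9, 1.4]
opening: 0.0424
finger_force: 1.3
```

```bash
python3 look.py 11
```

```text
18.85 [ 0.53186841 -0.10798472  0.00900485] [-1.38286839 -2.85173911  1.42114123]
blob [276 193  23  35 656]
rect c [ 0.5327 -0.0095] size [0.087 0.056] ang 1.3
```

>>> drive_tool(deltas=[0.006, 0, 0, 0, 0, 0.016, 50, 0.006, 0, 0, 0, 0, 0.016, 50, 0.006, 0, 0, 0, 0, 0.016, 50, 0.006, 0, 0, 0, 0, 0.016, 50, 0.006, 0, 0, 0, 0, 0.016, 50, 0.006, 0, 0, 0, 0, 0.016, 50, 0.006, 0, 0, 0, 0, 0.016, 50, 0.004, 0, 0, 0, 0, 0.014, 50])

```text
t: 19.75
tool_pos: [0.5341, -0.0619, 0.0089]
ee_rot: [[0.121, 0.993, -0.0], [0.993, -0.121, 0.0], [0.0, -0.0, -1.0]]
contact_force: [-0.7, -1.4, -0.9]
opening: 0.043
finger_force: 0.5
```

```bash
python3 look.py 12
python3 - <<'E'
import cv2,numpy as np
a=cv2.imread("pics/full_t12.png")[150:250,200:360]
cv2.imwrite("pics/c12.png",cv2.resize(a,None,fx=5,fy=5,interpolation=cv2.INTER_CUBIC))
E
```

```text
19.75 [ 0.53406836 -0.06189504  0.0089206 ] [-0.69798115 -1.40987401 -0.87070552]
blob [256 187  21  35 588]
rect c [0.5482 0.0423] size [0.046 0.089] ang 83.4
```

View pics/c12.png

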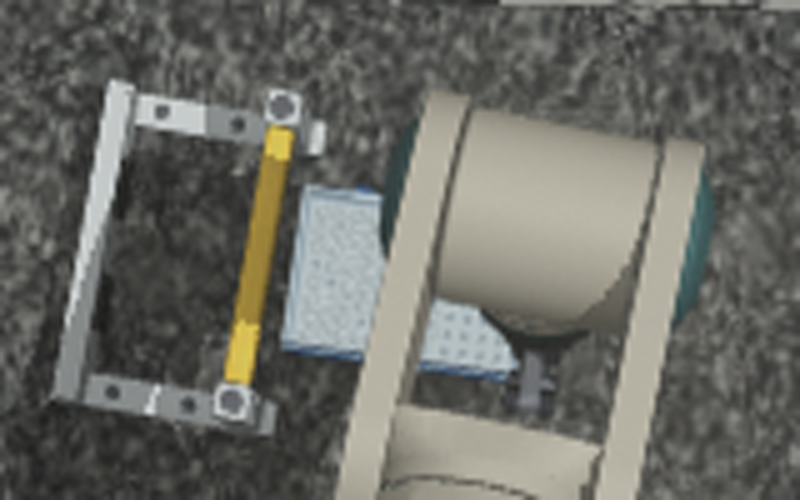

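The box is aligned with the gauge: its leading edge runs from crop (305,186) to (283,350), parallel to the bar and centred within a few mm. I push on along the gauge axis, slowing near the stop.

>>> drive_tool(deltas=[0.006, 0, 0, 0, 0, 0.01, 50, 0.007, 0, 0, 0, 0, 0, 50, 0.007, 0, 0, 0, 0, 0, 50, 0.007, 0, 0, 0, 0, 0, 50, 0.007, 0, 0, 0, 0, 0, 50, 0.007, 0, 0, 0, 0, 0, 50])

```text
t: 20.45
tool_pos: [0.5395, -0.0213, 0.0091]
ee_rot: [[0.13, 0.992, 0.0], [0.992, -0.13, -0.0], [-0.0, 0.0, -1.0]]
contact_force: [-0.9, -1.4, 0.3]
opening: 0.0425
finger_force: 0.9
```

>>> drive_tool(deltas=[0.007, 0, 0, 0, 0, 0, 50, 0.006, 0, 0, 0, 0, 0, 50, 0.005, 0, 0, 0, 0, 0, 50, 0.005, 0, 0, 0, 0, 0, 50, 0.004, 0, 0, 0, 0, 0, 50, 0.003, 0, 0, 0, 0, 0, 50])

```text
t: 21.05
tool_pos: [0.5433, 0.0081, 0.0091]
ee_rot: [[0.13, 0.992, 0.0], [0.992, -0.13, -0.0], [-0.0, 0.0, -1.0]]
contact_force: [-0.4, -1.3, 1.2]
opening: 0.0428
finger_force: 1.2
```

```bash
python3 look.py 13
```

```text
21.05 [0.54334956 0.00812968 0.00906634] [-0.43695262 -1.31143255  1.19854595]
blob [229 181  18  37 451]
rect c [0.5603 0.1183] size [0.036 0.093] ang 85.5
```

>>> drive_tool(deltas=[0.003, 0, 0, 0, 0, 0, 50, 0.003, 0, 0, 0, 0, 0, 50, 0.003, 0, 0, 0, 0, 0, 50, 0.003, 0, 0, 0, 0, 0, 50, 0.002, 0, 0, 0, 0, 0, 50])

```text
t: 21.65
tool_pos: [0.545, 0.0221, 0.0089]
ee_rot: [[0.129, 0.992, -0.0], [0.992, -0.129, -0.0], [-0.0, -0.0, -1.0]]
contact_force: [0.4, -2.7, 0.3]
opening: 0.0428
finger_force: 0.7
```

>>> drive_tool(deltas=[0.0015, 0, 0, 0, 0, 0, 50, 0.0015, 0, 0, 0, 0, 0, 50])

```text
t: 21.85
tool_pos: [0.5454, 0.0249, 0.0089]
ee_rot: [[0.13, 0.992, -0.0], [0.992, -0.13, -0.0], [-0.0, -0.0, -1.0]]
contact_force: [-0.0, -1.9, -0.9]
opening: 0.0429
finger_force: 0.6
```

>>> drive_tool(deltas=[0.0015, 0, 0, 0, 0, 0, 50, 0.0015, 0, 0, 0, 0, 0, 50])

```text
t: 22.05
tool_pos: [0.5458, 0.0278, 0.0089]
ee_rot: [[0.13, 0.992, -0.0], [0.992, -0.13, -0.0], [-0.0, -0.0, -1.0]]
contact_force: [-0.9, -1.4, -1.0]
opening: 0.0427
finger_force: 0.6
```

>>> drive_tool(deltas=[0.0015, 0, 0, 0, 0, 0, 50, 0.0015, 0, 0, 0, 0, 0, 50])

```text
t: 22.25
tool_pos: [0.5462, 0.0308, 0.0089]
ee_rot: [[0.13, 0.992, -0.0], [0.992, -0.13, -0.0], [-0.0, -0.0, -1.0]]
contact_force: [-1.3, -1.4, -1.0]
opening: 0.0424
finger_force: 0.5
```

>>> drive_tool(deltas=[0.001, 0, 0, 0, 0, 0, 50, 0.001, 0, 0, 0, 0, 0, 50])

```text
t: 22.45
tool_pos: [0.5464, 0.0321, 0.009]
ee_rot: [[0.13, 0.992, -0.0], [0.992, -0.13, -0.001], [-0.002, -0.0, -1.0]]
contact_force: [-2.2, -6.6, 0.5]
opening: 0.0427
finger_force: 3.7
```

```bash
python3 look.py 14
```

```text
22.45 [0.54635041 0.03207907 0.00900124] [-2.15329076 -6.5808625   0.45456707]
blob [219 180  16  36 396]
rect c [0.5626 0.1459] size [0.034 0.091] ang 88.2
```

>>> drive_tool(deltas=[0.0007, 0, 0, 0, 0, 0, 50, 0, 0, 0, 0, 0, 0, 50])

```text
t: 22.75
tool_pos: [0.5463, 0.0321, 0.009]
ee_rot: [[0.13, 0.991, -0.001], [0.991, -0.13, -0.002], [-0.002, -0.001, -1.0]]
contact_force: [-1.8, -7.7, 1.3]
opening: 0.0428
finger_force: 3.9
```

It is seated at 7–8 N with no further travel. I back straight off, lift clear and check.

>>> drive_tool(deltas=[-0.003, 0, 0, 0, 0, 0, 50, -0.006, 0, 0, 0, 0, 0, 50, -0.015, 0, 0, 0, 0, 0, 50, -0.03, 0, 0, 0, 0, 0, 50, -0.03, 0, 0, 0, 0, 0, 50, -0.03, 0, -0.02, 0, 0, 0, 50, -0.03, 0, -0.03, 0, 0, 0, 50, -0.03, 0, -0.03, 0, 0, 0, 50, -0.03, 0, -0.03, 0, 0, 0, 50, -0.04, 0, 0, 0, 0, 0, 50, -0.04, 0, 0, 0, 0, 0, 50, -0.04, 0, 0, 0, 0, 0, 50])

```text
t: 23.95
tool_pos: [0.5038, -0.2902, 0.1195]
ee_rot: [[0.13, 0.992, 0.001], [0.992, -0.13, -0.0], [-0.0, 0.001, -1.0]]
contact_force: [-0.5, 0.6, -0.2]
opening: 0.0428
finger_force: 0.0
```

```bash
python3 look.py 15
python3 - <<'E'
import cv2,numpy as np
from h import *
I=cv2.imread("pics/full_t15.png").astype(int);b=I[:,:,0]-I[:,:,2]
# edges: rows of bluish mask across the lane, world corners at lid height
m=(b>9)&(I[:,:,0]>75)
for v in range(180,232,4):
    c=np.where(m[v,205:290])[0]+205
    print(v,(c.min(),c.max(),len(c)) if len(c) else None, "stop>:",[int(x) for x in I[v,210:226].mean(1)])
# bystander check: before/after diff outside box/arm/gauge
O=cv2.imread("pics/top0.png").astype(int);d=np.abs(I-O).mean(2)
for n,(y0,y1,x0,x1) in dict(dish=(158,185,137,165),green=(242,265,165,190),amber=(162,190,450,480),gaugepost=(165,180,248,262)).items(): print(n,d[y0:y1,x0:x1].mean().round(1))
E
```

```text
23.95 [ 0.50378623 -0.2902268   0.11948302] [-0.47215619  0.61732154 -0.24796809]
blob [219 181  32  38 942]
rect c [0.5597 0.1257] size [0.07  0.092] ang 82.2
180 None stop>: [61, 80, 103, 118, 68, 59, 49, 62, 66, 191, 191, 191, 190, 191, 132, 119]
184 (np.int64(224), np.int64(260), 27) stop>: [97, 95, 65, 55, 44, 48, 55, 56, 135, 188, 131, 130, 133, 127, 162, 150]
188 (np.int64(223), np.int64(269), 41) stop>: [71, 75, 95, 77, 72, 65, 58, 83, 196, 132, 131, 129, 121, 165, 156, 170]
192 (np.int64(222), np.int64(270), 42) stop>: [77, 80, 62, 67, 56, 55, 69, 192, 132, 132, 129, 126, 152, 163, 161, 177]
196 (np.int64(222), np.int64(270), 42) stop>: [81, 66, 60, 57, 55, 69, 155, 192, 131, 129, 131, 121, 164, 152, 176, 181]
200 (np.int64(221), np.int64(269), 43) stop>: [94, 62, 50, 51, 68, 123, 191, 131, 130, 129, 103, 167, 158, 169, 174, 175]
204 (np.int64(220), np.int64(268), 42) stop>: [52, 81, 87, 86, 79, 195, 191, 130, 128, 125, 149, 165, 161, 182, 171, 172]
208 (np.int64(220), np.int64(268), 42) stop>: [53, 74, 61, 68, 186, 190, 130, 129, 130, 112, 161, 150, 176, 182, 163, 171]
212 (np.int64(220), np.int64(267), 40) stop>: [60, 59, 60, 149, 190, 192, 191, 193, 92, 77, 114, 116, 133, 159, 162, 168]
216 (np.int64(235), np.int64(266), 25) stop>: [51, 52, 88, 194, 191, 192, 191, 186, 118, 63, 41, 57, 85, 80, 91, 94]
220 (np.int64(261), np.int64(266), 6) stop>: [45, 52, 190, 191, 191, 190, 191, 106, 117, 85, 68, 48, 55, 75, 91, 82]
224 None stop>: [60, 186, 189, 191, 190, 193, 136, 121, 119, 96, 93, 99, 88, 83, 70, 77]
228 None stop>: [127, 191, 188, 190, 190, 164, 119, 171, 193, 193, 192, 101, 97, 103, 194, 195]
dish 7.7
green 7.4
amber 3.8
gaugepost 6.8
```

```bash
python3 -c "
from workcell import r
print(r.job_done())"
```

```text
the job is handed in; nothing more can be done
None
```

The blue tip box's lid is shut and the box sits squarely against the gauge's end stop under the yellow bar; I handed the job in at about 24 s with the arm clear, though no verdict came back, and the final check was numeric on the top view only because my ten pictures were used up.

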